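Click the full cheroot mould into its carrying frame

ROBOT

A 6-joint arm with a two-finger parallel gripper is mounted at the origin on the work surface. World frame = base frame: x ahead of the robot, y to its left, z up, the work surface at z = 0. Lengths are in m, angles in rad, forces in N, time in s.
With the tool pointing down it reaches from about 0.25 to 0.775 m from the base axis. Payload 4 kg.
Tool frame: the origin (TCP) lies at the centre of the arm's flange, where the gripper is bolted on; the fingertips stand 199 mm ahead of it and the grasp point (between the pads) lies 180 mm ahead of it (robot.tcp_to_tips is the distance from the TCP to the fingertips, in m); z points along the fingers, y is the line along which they close (so a half turn about z gives the same grasp; the last joint's range is limited). The gripper opens to 94 mm and grips with 3 to 60 N. Pads are 16 mm wide; open, the fingers measure 119 mm over their backs; the gripper's body (75 mm by 177 mm) begins 78 mm behind the grasp point.
Start: joints at [1.114, 0.087, 1.371, -0, 1.684, -0.103], TCP at [0.191, 0.516, 0.405] pointing down, gripper open.
Joint ranges: [-3.1, 3.1], [-0.76, 2.03], [0.27, 2.55], [-1.08, 4.22], [0.17, 2.65], [-2.57, 2.57]. Speed limits (rad/s): [2.79, 2.79, 3.14, 3.14, 3.14, 3.14].

INTERFACE

Orientations are given as [roll, pitch, yaw] about the fixed x, y, z axes, in that order (R = Rz(yaw) Ry(pitch) Rx(roll)).
In Python, from bench import telemetry, snapshot, ticket, robot gives the robot as it stands.
- The arm moves only by the tool apply_moves, never from a script. Its argument "moves" is a list that holds one entry, the list of rows, each a list of 5 numbers: the shift along the tool's x, y, z in units of 50 mm (1.0 is 50 mm), then the turn about the tool's z in units of 10 degrees (1.0 is 10 degrees), then the closure, from 0 (fully open) to 1 (shut). A call has 1 to 10 rows; each row is the pose to reach, as a shift and turn from the pose commanded when the call began, along the tool's axes at that moment; what a row does not reach only later rows make up. A row lasts 1/8 s, in which the tool goes at most 62.5 mm and 10.7 degrees, less where a joint would pass 70% of its speed; a pose out of reach is approached as far as the arm can. A call with a gripper value outside its range is refused whole. The fingers move at their own pace and stop on an object; the grip force is fixed at half the most. Time passes only in rows, so rows that repeat a pose let the fingers close. It gives the time, the measured TCP pose, the force, the opening and the grip force at its end, in the units of the state.
- telemetry.get_obs(): the state, without advancing time (a new reading comes with each control period).
- snapshot(name): name is "side" or "top" or "wrist"; returns a dict with "image" (480x640x3 uint8, red, green, blue), "fovy" (degrees; the focal length in pixels is half the picture's height over the tangent of half this angle, whatever the lens; pixels are square), "cx", "cy" (the principal point, pixels), "R" (3x3) and "t" (3): a world point X has camera coordinates R X + t. Camera axes: x right, y down, z forward; pixel columns grow to the right and rows downward; lengths in m; the calibration is good to about 2 mm. A picture is of the moment at which its call begins. There is no depth.
- ticket.close_job(): hands the job in; it is judged then, once.
The state is a dict: "time": time; "joint_positions": joint angles; "qvel": joint speeds; "joint_torque": joint torques, N m; "tool_pos": TCP position; "ee_rot": TCP orientation; "wrist_force": force on the tool from outside, world axes, zero at the start; "wrist_torque": the same for the moment, N m; "width": finger opening in m; "finger_force": force on a finger pad.
Only numpy, scipy, OpenCV 4.12 (cv2) and the standard library are available. Lean on these libraries where they do the work, as an engineer would, in place of code of your own. Each camera call takes 0.05 s, during which the arm holds its last target. There are 200 camera calls.

TASK

Take the mould that holds the rolled cheroots by its handle, set it flat in the open mouth of the carrying frame and slide it in under the lips until it is fully home and the red spring catch has clicked in behind it. Then let go of it and leave it there. Leave the empty mould and the brush where they are.

Things in the scene. Friction and masses are not known exactly. Their poses are not given: they have to be found in the camera images.
- frame: Fixed carrying frame: brown wooden board 270 x 130 x 10 mm (top at z = 10 mm). Origin: centre of its underside; its x axis is the slide-in direction, from the open mouth (-x end) to a dark end stop (inner face x = +118 mm, top z = 32 mm). Straight guide rails with inner faces at y = +-42.5 mm from x = -20 mm on. Red spring catch in the -y rail. Place and yaw vary.
- full_mould: Loaded mould, about 0.3 kg, five green and olive cheroots in its grooves. Origin: centre of underside, z up. Flange plate 100 (x) x 80 (y) x 10 mm; on it a body 100 x 60 mm up to z = 24 mm (cheroots to 31 mm) and a dark bridge handle. Both ends alike: either may go in first. Place and yaw vary; it may change places with the empty mould.
- full_mould_handle (a point): Middle of the full mould's handle: a dark bar across it, 16 mm thick (mould x), 60 mm long (y), from 42 to 68 mm above the mould's underside, on a post at each end; this point is at 55 mm.
- empty_mould: The same mould without cheroots (dark empty grooves), same origin and size; it is to be left where it is.
- mouth (a point): Point on the board's top, on the centre line at frame x = -80 mm: a mould set down here, its x axis along the frame's, is clear of catch and lips. Dark guides 12 mm tall flare out beside it, from y = +-42.5 mm at frame x = -20 mm to +-56 mm at x = -133 mm, nothing above them.
- lips (a point): On the centre line at frame x = +25 mm, where the two aluminium lips begin (they run to x = +118 mm). They overhang the rails inwards to y = +-35 mm, underside 13 mm and top 17 mm above the board's top: the mould's flange slides in under them and cannot be dropped in.
- home (a point): Point on the board's top where the centre of the mould's underside lies when it is against the end stop: x = +68 mm, y = 0, z = 10 mm in the frame.
- catch (a joint): Travel (m) of the red spring catch, outwards along frame -y: 0 = sprung in, up to 0.013. Sprung in it stands 10 mm into the channel, its slope from frame x = -27 mm, its square holding face at x = +15 mm. Spring: 1 N at rest, 3 N pushed aside (about 10 N to slide past). A passing flange holds it 5 to 10 mm out; it snaps in when the trailing edge passes x = +15 mm, 3 mm before the leading edge meets the end stop.
- catch_tip (a point): Top of the inner tip of the red catch, at its holding face (14.5 mm above the board's top).
- brush: Brush 170 mm long lying between the moulds and the frame. Origin: its middle. To be left where it is.
There are look-alikes about, which are no part of the job. What is shaped like the full_mould but yellow is not meant.

How it is judged:
On the way:
1. the full mould, lying flat in the channel, pushes the catch aside with its edge (value of joint catch above 0.003 m and x of full_mould in the frame of frame between -0.055 and 0.064 m and y of full_mould in the frame of frame between -0.006 and 0.006 m and z of full_mould in the frame of frame between 0.006 and 0.015 m and angle between the x axis of full_mould and the x axis of frame, either way round below 0.08 rad), for 0.1 s.
At the end, for the whole second after the job is handed in: The full mould lies flat under the lips, its centre within about 4 mm of home along the slide, 6 mm sideways and 0.08 rad of straight, at rest and released; the catch has sprung back behind it (under 2 mm from rest); the empty mould is within 30 mm of its start (x of full_mould in the frame of frame between 0.0635 and 0.072 m and y of full_mould in the frame of frame between -0.006 and 0.006 m and z of full_mould in the frame of frame between 0.006 and 0.015 m and angle between the x axis of full_mould and the x axis of frame, either way round below 0.08 rad and value of joint catch below 0.002 m and linear speed of full_mould below 0.01 m/s and distance of empty_mould from where it was at the start of the episode below 0.03 m); the robot touches nothing.
It fails at once if the empty mould is moved more than 30 mm or tipped (distance of empty_mould from where it was at the start of the episode above 0.03 m or angle between empty_mould's own z axis and vertical above 0.3 rad).
It fails at once if the brush is pushed more than 40 mm (distance of brush from where it was at the start of the episode above 0.04 m).
It also fails if it takes over 48 s, if anything falls off the work surface, if the arm or the gripper's body presses on something with over 40 N, if the wrist force passes 120 N, or if a joint passes its speed limit or range.

## Working session

There is one attempt and no reset: what is moved stays moved. The work goes in short steps, Python scripts to look and compute and a tool call to move; the robot and the scene stay as the last step left them, time stands still between calls to the robot, and variables do not carry over. Pictures are saved under pics/ and viewed, at most 10 in all, crops included, and the job is handed in when it is done.

Besides the shell and the picture viewer there is one more tool, called after ">>>" by a JSON object that holds its "name" and its "arguments". apply_moves: Moves the arm, as the interface text tells. Its arguments: {"type":"object","properties":{"moves":{"type":"array","items":{"type":"array","items":{"type":"array","items":{"type":"number"}}}}},"required":["moves"]}

```bash
mkdir -p pics
cat > h.py <<'E'
import numpy as np, cv2, pickle
from bench import telemetry, snapshot, ticket, robot
def ray(s,u,v):
    f=240/np.tan(np.radians(s['fovy'])/2)
    d=s['R'].T@np.array([(u-s['cx'])/f,(v-s['cy'])/f,1.]); o=-s['R'].T@s['t']; return o,d
def onz(s,u,v,z):
    o,d=ray(s,u,v); return o+d*(z-o[2])/d[2]
def proj(s,X):
    f=240/np.tan(np.radians(s['fovy'])/2)
    c=np.asarray(s['R'])@X+s['t']; return c[:2]/c[2]*f+[s['cx'],s['cy']]
def snap(n,name):
    s=snapshot(n); s['R']=np.array(s['R']).reshape(3,3); s['t']=np.array(s['t'])
    cv2.imwrite(f'pics/{name}.png',s['image'][:,:,::-1]); pickle.dump(s,open(name+'.pkl','wb')); return s
def load(n): return pickle.load(open(n+'.pkl','rb'))
E
python3 - <<'E'
from h import *
for n in('top','side'):
    s=snap(n,n+'0'); print(n,s['fovy'],s['cx'],s['cy'],-s['R'].T@s['t'],s['R'].round(2).tolist())
print(telemetry.get_obs())
E
```

```text
top 46.024837753894765 324.7462829921435 248.35912800055553 [ 0.34653063 -0.03118202  1.01897355] [[0.0, -1.0, -0.02], [-0.99, -0.0, -0.14], [0.14, 0.02, -0.99]]
side 53.71995016453845 314.1623387327884 243.53721665817298 [0.35050287 0.58563058 0.82963974] [[-0.98, -0.19, 0.01], [-0.16, 0.75, -0.64], [0.11, -0.63, -0.77]]
{'time': 0.1, 'joint_positions': array([ 1.11392893e+00,  8.78690940e-02,  1.37210200e+00,  1.71945366e-05,
        1.68360232e+00, -1.03094414e-01]), 'qvel': array([ 0.00074041, -0.00031912, -0.00437139, -0.00147563, -0.00307324,
       -0.00033622]), 'joint_torque': array([ 2.38515306e-03, -3.41252053e+01, -3.03302014e+01,  7.19241472e-02,
        3.04644357e-02, -1.08989475e-04]), 'tool_pos': array([0.190494  , 0.51584494, 0.40362796]), 'ee_rot': array([-3.13962416e+00, -2.20842754e-04,  2.78782137e+00]), 'wrist_force': array([0.71914727, 0.59283501, 0.05750717]), 'wrist_torque': array([-0.04132723, -0.01010338, -0.05041676]), 'finger_force': 0.0, 'width': 0.09386658092966045}
```

View pics/top0.png

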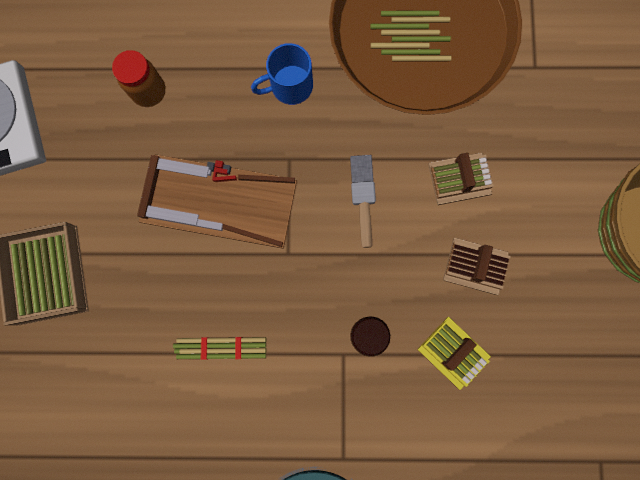

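View pics/side0.png

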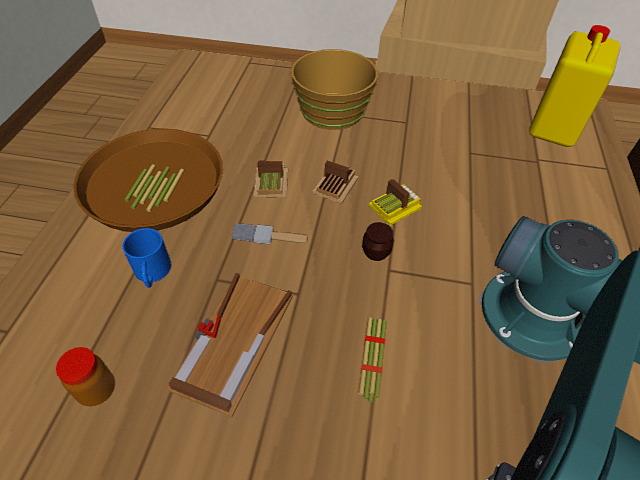

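The top view shows these candidates:
- (461,177): plain wood with green cheroots. This is the full mould and my choice.
- (477,265): the empty mould, with dark grooves.
- (455,353): the yellow look-alike.

Other items with cheroots are the tray (410,35), the bundle (220,348) and the box (42,273). The frame is at (220,200), with its mouth to the right and its stop to the left. I'll check the choice in a close crop.

Run:
```python
from h import *
s=load('top0')['image'][:,:,::-1]
a=cv2.resize(s[145:255,130:305],None,fx=4.5,fy=4.5,interpolation=cv2.INTER_CUBIC)[:, :790]
# crop mould
b=cv2.resize(s[145:210,420:505],None,fx=5,fy=5,interpolation=cv2.INTER_CUBIC)
c=np.zeros((600,800,3),np.uint8)
a=cv2.resize(s[150:250,135:300],(660,400),interpolation=cv2.INTER_CUBIC) # x4
c[:400,:660]=a
m=cv2.resize(s[148:208,425:500],(225,180),interpolation=cv2.INTER_CUBIC); c[410:590,:225]=m # x3
d=load('side0')['image'][:,:,::-1]
m=cv2.resize(d[150:210,240:300],(180,180),interpolation=cv2.INTER_CUBIC); c[410:590,250:430]=m
cv2.imwrite('pics/crop0.png',c)
```

```text
(no output)
```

View pics/crop0.png

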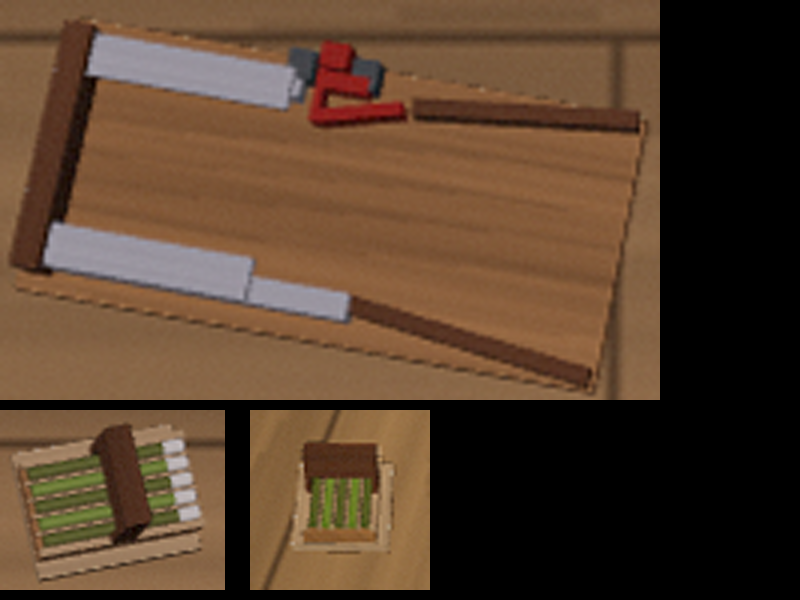

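The crop confirms the choice: green cheroots, plain wood, dark bridge handle. It also shows the lips, with inner-edge corners at crop (288,108) and (254,258), and the red catch at about (315,120).

Run:
```python
from h import *
s=load('top0')
P=lambda u,v,z:onz(s,135+u/4-.375,150+v/4-.375,z)[:2]
M=lambda u,v,z:onz(s,425+u/3-.33,148+(v-410)/3-.33,z)[:2]
a,b,c,d=P(88,75,.027),P(288,108,.027),P(52,223,.027),P(254,258,.027)
ax=(a-b)/np.linalg.norm(a-b); ax2=(c-d)/np.linalg.norm(c-d)
print('frame yaw',np.degrees([np.arctan2(ax[1],ax[0]),np.arctan2(ax2[1],ax2[0])]), np.linalg.norm(b-d),'lips pt',(b+d)/2)
# board corners z=.01
q=[P(648,120,.01),P(592,393,.01),P(15,288,.01)]
e=(q[2]-q[1]);print(np.linalg.norm(e),np.linalg.norm(q[0]-q[1]),np.degrees(np.arctan2(e[1],e[0])),'centre',(q[0]+q[2])/2)
m=np.array([M(15,452,.01),M(182,428,.01),M(200,548,.01),M(40,578,.01)])
print('mould',m.mean(0),[np.linalg.norm(m[i]-m[i-1]) for i in range(4)]);e=m[1]-m[0]+m[2]-m[3];print(np.degrees(np.arctan2(e[1],e[0])))
h=np.array([M(95,440,.068),M(118,426,.068),M(148,533,.068),M(125,540,.068)]);print('handle',h.mean(0));e=h[3]-h[0]+h[2]-h[1];print(np.degrees(np.arctan2(e[1],e[0])))
o=telemetry.get_obs();print(o['tool_pos'],np.degrees(o['ee_rot']))
```

```text
frame yaw [80.45553645 80.14771363] 0.0703973535074379 lips pt [0.58182616 0.20608643]
0.268607001779105 0.1288384754624037 79.73868503599105 centre [0.5759958  0.18162043]
mould [ 0.61832301 -0.26337957] [np.float64(0.079924576161072), np.float64(0.10346926371350249), np.float64(0.07571441470703198), np.float64(0.09894895883794483)]
-80.39218296296292
handle [ 0.61254354 -0.25731702]
-165.94495228861248
[0.190494   0.51584494 0.40362796] [-1.79887214e+02 -1.26533577e-02  1.59730399e+02]
```

>>> {"name": "apply_moves", "arguments": {"moves": [[[-1,-0.9,0,-0.3,0],[-2,-1.75,0,-0.6,0],[-3,-2.6,0,-0.9,0],[-4,-3.5,0,-1.2,0],[-4.9,-4.3,0,-1.5,0],[-5.8,-5.1,0,-1.8,0],[-6.7,-5.85,0,-2.1,0],[-7.6,-6.65,0,-2.4,0],[-8.5,-7.45,0,-2.7,0],[-9.4,-8.2,0,-3.0,0]]]}}

```text
time: 1.35
tool_pos: [0.4898, -0.0336, 0.4043]
ee_rot: [3.141, -0.0, -2.971]
wrist_force: [1.0, 1.2, 0.1]
width: 0.0941
finger_force: 0.0
```

>>> {"name": "apply_moves", "arguments": {"moves": [[[-0.4,-1.1,0,0,0],[-0.8,-2.2,0,0,0],[-1.2,-3.3,0,0,0],[-1.5,-4.3,0,0,0],[-1.7,-4.9,0,0,0],[-1.7,-4.9,0,0,0],[-1.7,-4.9,0,0,0]]]}}

```text
time: 2.22
tool_pos: [0.6144, -0.2579, 0.4042]
ee_rot: [3.14, -0.001, -2.971]
wrist_force: [0.2, 0.4, 0.4]
width: 0.0939
finger_force: 0.0
```

Run:
```python
from h import *
s=snap('wrist','w1'); o=telemetry.get_obs();print(o['tool_pos'],np.degrees(o['ee_rot']),s['fovy'],-s['R'].T@s['t'],s['R'].round(2).tolist())
```

```text
[ 0.61431361 -0.25748535  0.40471778] [ 1.79953471e+02 -1.19332455e-02 -1.70210711e+02] 59.01563818784328 [ 0.54547234 -0.26963545  0.3841785 ] [[-0.17, 0.99, 0.0], [0.96, 0.16, 0.24], [0.24, 0.04, -0.97]]
```

View pics/w1.png

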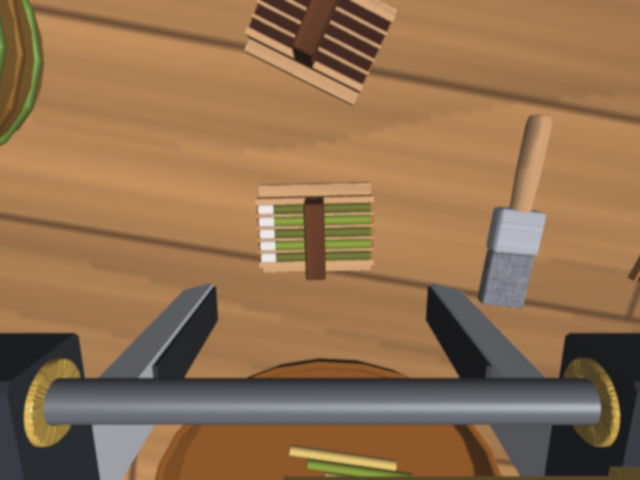

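The wrist view shows the full mould with flange corners at (258,185) and (371,182). Its handle bar spans columns 304–325 and rows 203–279. The empty mould is at (320,45) and the brush at (515,210).

Run:
```python
from h import *
s=load('w1'); im=s['image'].astype(int)
g=im.sum(2); sub=np.zeros(g.shape,np.uint8); R=im[...,0]; 
sub[190:285,290:340]=((R<110)&(R>im[...,1]*1.4)&(R>35))[190:285,290:340]
n,l,st,c=cv2.connectedComponentsWithStats(sub); k=1+st[1:,4].argmax(); print(st[k])
cn=cv2.findContours((l==k).astype(np.uint8),0,1)[0][0]; r=cv2.minAreaRect(cn); print(r)
b=cv2.boxPoints(r); W=np.array([onz(s,*p,.068)[:2] for p in b]); print(W, W.mean(0))
for v in range(200,282,8): 
    x=np.where(l[v]==k)[0]; print(v,x.min() if len(x) else 0,x.max() if len(x) else 0, R[v,308:322:4])
f=[(258,185),(371,182)]
a,b=[onz(s,*p,.010)[:2] for p in f]; e=b-a; print('front edge',a,b,np.linalg.norm(e),np.degrees(np.arctan2(e[1],e[0])))
a,b=[onz(s,*p,.010)[:2] for p in [(260,271),(373,269)]]; e=b-a; print('far edge',a,b,np.linalg.norm(e),np.degrees(np.arctan2(e[1],e[0])))
```

```text
[ 304  198   21   81 1475]
((314.17510986328125, 238.15330505371094), (80.1301498413086, 19.072343826293945), 88.49256896972656)
[[ 0.5863521  -0.27578883]
 [ 0.58356589 -0.26183702]
 [ 0.64496223 -0.24952601]
 [ 0.64789624 -0.26413767]] [ 0.61569411 -0.26282238]
200 306 321 [51 52 51 51]
208 304 322 [108 104 103 102]
216 305 323 [109 104 103 101]
224 305 323 [109 104 102 101]
232 305 323 [108 103 102 101]
240 306 323 [108 102 100 100]
248 306 323 [109 103 100  99]
256 306 323 [106 102  99  98]
264 306 323 [105 102  97  97]
272 306 324 [103 102  97  95]
280 0 0 [138 138 139 139]
front edge [ 0.5890844  -0.31814906] [ 0.56969736 -0.22109435] 0.09897208403956995 101.29636419653517
far edge [ 0.66672681 -0.30574491] [ 0.64718011 -0.2035967 ] 0.10400158266245452 100.83294804614194
```

>>> {"name": "apply_moves", "arguments": {"moves": [[[-0.06,-0.1,0.6,-0.12,0],[-0.06,-0.1,1.2,-0.12,0],[-0.06,-0.1,1.8,-0.12,0],[-0.06,-0.1,2.4,-0.12,0],[-0.06,-0.1,2.9,-0.12,0],[-0.06,-0.1,3.2,-0.12,0],[-0.06,-0.1,3.37,-0.12,0],[-0.06,-0.1,3.37,-0.12,0.4],[-0.06,-0.1,3.37,-0.12,0.7]]]}}

```text
time: 3.4
tool_pos: [0.6187, -0.2631, 0.2376]
ee_rot: [-3.14, 0.002, -2.951]
wrist_force: [-0.2, -0.6, 0.6]
width: 0.0775
finger_force: 0.0
```

>>> {"name": "apply_moves", "arguments": {"moves": [[[0,0,0,0,1],[0,0,0,0,1],[0,0,0,0,1],[0,0,0,0,1],[0,0,0,0,1],[0,0,0,0,1]]]}}

```text
time: 4.15
tool_pos: [0.6184, -0.263, 0.2361]
ee_rot: [3.141, 0.0, -2.951]
wrist_force: [0.3, -0.4, 0.5]
width: 0.0174
finger_force: 0.0
```

>>> {"name": "apply_moves", "arguments": {"moves": [[[0,0,0,0,1],[0,0,0,0,1],[0,0,0,0,1],[0,0,-0.3,0,1],[0,0,-0.8,0,1],[0,0,-1.4,0,1],[0,0,-2,0,1],[0,0,-2.4,0,1],[0,0,-2.4,0,1]]]}}

```text
time: 5.28
tool_pos: [0.6186, -0.2632, 0.3593]
ee_rot: [-3.138, 0.004, -2.951]
wrist_force: [-0.8, -0.4, -3.5]
width: 0.0159
finger_force: 30.0
```

>>> {"name": "apply_moves", "arguments": {"moves": [[[0,0.6,0,0.2,1],[0,1.6,0,0.5,1],[-0.1,2.6,0,0.8,1],[-0.1,3.6,0,1.1,1],[-0.2,4.6,0,1.4,1],[-0.2,5.6,0,1.7,1],[-0.3,6.4,0,1.9,1],[-0.3,7,0,2.08,1],[-0.3,7.4,0,2.08,1],[-0.3,7.4,0,2.08,1]]]}}

```text
time: 6.52
tool_pos: [0.5626, 0.1039, 0.3555]
ee_rot: [-3.141, -0.001, 2.972]
wrist_force: [0.6, -0.5, -2.5]
width: 0.0158
finger_force: 30.0
```

>>> {"name": "apply_moves", "arguments": {"moves": [[[0,0,0,0,1],[0,0,0,0,1],[0,0,0,0,1]]]}}

```text
time: 6.9
tool_pos: [0.5632, 0.1022, 0.3562]
ee_rot: [-3.141, 0.0, 2.968]
wrist_force: [-0.1, -0.2, -2.5]
width: 0.0158
finger_force: 30.0
```

Run:
```python
from h import *
s=snap('wrist','w2'); t=snap('top','t2'); o=telemetry.get_obs();print(o['tool_pos'],np.degrees(o['ee_rot']),-s['R'].T@s['t'],o['wrist_force'])
```

```text
[0.56309756 0.10252913 0.35623517] [1.79997197e+02 7.96470407e-03 1.70079044e+02] [0.49431242 0.11418153 0.33612513] [ 0.77541879  0.13953176 -1.58902883]
```

View pics/w2.png

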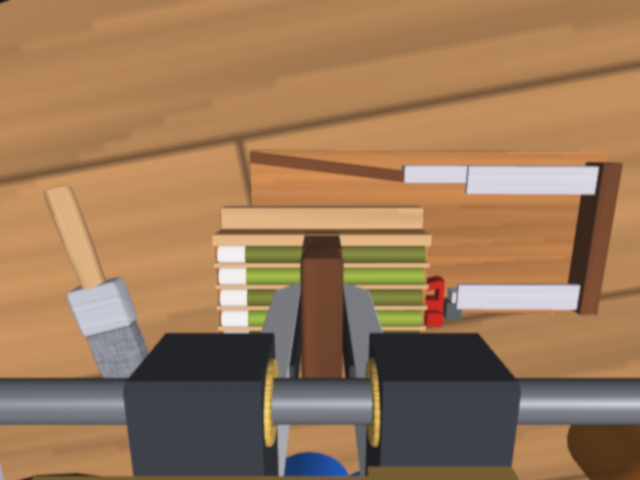

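The wrist view shows the held mould with flange edge (222–422, row 207) and body edge at row 236. It also shows the near lip's inner edge (467–597, row 194), the far lip's inner edge (row 285, columns 457–580) and the red catch at (436,300). I'll refine these with subpixel edges.

Run:
```python
from h import *
s=load('w2'); g=cv2.GaussianBlur(cv2.cvtColor(s['image'],cv2.COLOR_RGB2GRAY),(3,3),0).astype(float)
def hedge(c0,c1,r0,r1):  # row edge fit
    cs=np.arange(c0,c1,4); d=np.abs(np.diff(g[r0:r1,cs],axis=0)); r=r0+.5+(d*np.arange(d.shape[0])[:,None]**1)[...].sum(0)/d.sum(0) if 0 else r0+.5+d.argmax(0)
    p=np.polyfit(cs,r,1); k=abs(np.polyval(p,cs)-r)<1.5; p=np.polyfit(cs[k],r[k],1); return [(c,np.polyval(p,c)) for c in(c0,c1)]
def vedge(r0,r1,c0,c1):
    rs=np.arange(r0,r1,2); d=np.abs(np.diff(g[rs,c0:c1],axis=1)); c=c0+.5+d.argmax(1)
    p=np.polyfit(rs,c,1); k=abs(np.polyval(p,rs)-c)<1.5; p=np.polyfit(rs[k],c[k],1); return [(np.polyval(p,r),r) for r in(r0,r1)]
def rep(n,e,z):
    a,b=[onz(s,*p,z)[:2] for p in e]; d=b-a; print(n,np.round(e,1).tolist(),a.round(4),b.round(4),'ang',np.degrees(np.arctan2(d[1],d[0])).round(2)); return a,b
n1=rep('near lip inner',hedge(475,590,188,200),.027)
n2=rep('far lip inner',hedge(465,570,278,291),.027)
n3=rep('near board edge',hedge(280,560,145,158),.010)
v1=rep('near lip start',vedge(170,190,460,474),.027)
v2=rep('far lip start',vedge(289,303,450,466),.027)
st=rep('stop face top',vedge(175,300,565,604),.032)
U=.3562-.2361
f=rep('flange near',hedge(230,415,202,213),U+.010)
rep('flange near low',hedge(230,415,202,213),U)
rep('fl left',vedge(210,226,214,230),U+.010);rep('fl right',vedge(210,226,415,430),U+.010)
print('handle L/R');rep('hl',vedge(260,340,295,310),U+.068);rep('hr',vedge(260,340,335,350),U+.068)
```

```text
near lip inner [[475.0, 193.3], [590.0, 194.0]] [0.548  0.2181] [0.5629 0.3005] ang 79.75
far lip inner [[465.0, 284.5], [570.0, 284.5]] [0.6165 0.2046] [0.6304 0.2839] ang 80.09
near board edge [[280.0, 149.5], [560.0, 149.5]] [0.4931 0.0828] [0.5292 0.2893] ang 80.09
near lip start [[468.2, 170.0], [466.3, 190.0]] [0.5305 0.2148] [0.5445 0.2121] ang -10.79
far lip start [[458.2, 289.0], [448.5, 303.0]] [0.6192 0.199 ] [0.6294 0.1906] ang -39.73Traceback (most recent call last):
  File "<stdin>", line 16, in <module>
  File "<stdin>", line 8, in vedge
    raise TypeError("expected non-empty vector for x")
TypeError: expected non-empty vector for x
```

Run:
```python
from h import *
s=load('w2'); g=cv2.GaussianBlur(cv2.cvtColor(s['image'],cv2.COLOR_RGB2GRAY),(3,3),0).astype(float)
y=np.radians(80); R=np.array([[np.cos(y),np.sin(y)],[-np.sin(y),np.cos(y)]]); o=telemetry.get_obs(); T=R@o['tool_pos'][:2]-[.2785,-.5368]
print('tool in frame',T.round(4)); U=.1201
def pts(e,z): return [(R@onz(s,*p,z)[:2]-[.2785,-.5368]-T).round(4).tolist() for p in e]
cs=np.arange(230,415,6); 
for n,r0,r1,z in(('flange top/low',202,213,U+.01),('body',232,240,U+.024)):
    r=r0+.5+np.abs(np.diff(g[r0:r1,cs],axis=0)).argmax(0); p=np.polyfit(cs,r,1); print(n,p,pts([(230,np.polyval(p,230)),(414,np.polyval(p,414))],z))
print(g[200:242,260].astype(int).tolist())
for r in(218,280):
    print(r,[int(c) for c in np.where(np.abs(np.diff(g[r]))>18)[0]])
print('flange ends row218',pts([(222,218),(422.5,218)],U+.01),'handle row 280',pts([(302.5,280),(342.5,280)],U+.068), 'handle row 330',pts([(302.5,330),(342.5,330)],U+.068))
```

```text
tool in frame [-0.0797  0.0001]
flange top/low [-1.26846283e-16  2.07500000e+02] [[-0.0451, 0.0394], [0.0448, 0.0396]]
body [-2.01612903e-04  2.34693548e+02] [[-0.0427, 0.0289], [0.0424, 0.029]]
[138, 138, 137, 136, 132, 125, 119, 129, 151, 171, 180, 182, 183, 184, 186, 187, 188, 188, 189, 189, 189, 189, 189, 189, 189, 189, 187, 177, 152, 120, 94, 84, 87, 103, 129, 159, 179, 188, 190, 190, 190, 191]
218 [576, 577, 612, 613]
280 [217, 218, 219, 244, 245, 246, 299, 300, 342, 343, 425, 426, 427, 443, 567, 568]
flange ends row218 [[-0.0493, 0.0342], [0.0492, 0.0344]] handle row 280 [[-0.0074, 0.0213], [0.0073, 0.0213]] handle row 330 [[-0.0075, 0.0015], [0.0076, 0.0015]]
```

>>> {"name": "apply_moves", "arguments": {"moves": [[[0,0,0.5,0,1],[0,0,1,0,1],[0,0,1.5,0,1],[0,0,1.9,0,1],[0,0,2.1,0,1],[0,0,2.15,0,1],[0,0,2.18,0,1],[0,0,2.18,0,1],[0,0,2.18,0,1]]]}}

```text
time: 8.12
tool_pos: [0.5632, 0.1032, 0.2479]
ee_rot: [3.141, 0.001, 2.969]
wrist_force: [0.7, -0.9, -1.9]
width: 0.0158
finger_force: 30.0
```

>>> {"name": "apply_moves", "arguments": {"moves": [[[0,0,0.02,0,1],[0,0,0.04,0,1],[0,0,0.04,0,1],[0,0,0.04,0,1]]]}}

```text
time: 8.62
tool_pos: [0.5631, 0.1031, 0.2461]
ee_rot: [3.141, 0.001, 2.969]
wrist_force: [-1.9, 0.7, 3.5]
width: 0.016
finger_force: 30.0
```

>>> {"name": "apply_moves", "arguments": {"moves": [[[0,0.1,0,0,1],[0,0.25,0,0,1],[0,0.4,0,0,1],[0,0.55,0,0,1],[0,0.7,0,0,1],[0,0.85,0,0,1],[0,1.0,0,0,1],[0,1.1,0,0,1],[0,1.2,0,0,1],[0,1.2,0,0,1]]]}}

```text
time: 9.88
tool_pos: [0.5732, 0.1619, 0.2461]
ee_rot: [-3.139, 0.0, 2.969]
wrist_force: [-2.7, -5.9, 6.8]
width: 0.0159
finger_force: 30.0
```

```bash
cat >> h.py <<'E'
def st():
    y=np.radians(80); R=np.array([[np.cos(y),np.sin(y)],[-np.sin(y),np.cos(y)]]); o=telemetry.get_obs(); print('frame xy',(R@o['tool_pos'][:2]-[.2785,-.5368]).round(4),o['tool_pos'][2].round(4),np.degrees(o['ee_rot'][2]).round(2),'F frame',(R@o['wrist_force'][:2]).round(1),o['wrist_force'][2].round(1))
E
python3 -c "
from h import *
st()"
```

```text
frame xy [-0.0195  0.0004] 0.2461 170.13 F frame [-6.2  1.6] 6.8
```

>>> {"name": "apply_moves", "arguments": {"moves": [[[0,0.15,0,0,1],[0,0.3,0,0,1],[0,0.45,0,0,1],[0,0.6,0,0,1],[0,0.75,0,0,1],[0,0.9,0,0,1],[0,1.05,0,0,1],[0,1.2,0,0,1],[0,1.3,0,0,1],[0,1.3,0,0,1]]]}}

```text
time: 11.12
tool_pos: [0.5843, 0.2261, 0.2461]
ee_rot: [-3.14, -0.0, 2.969]
wrist_force: [-3.2, -4.5, 6.6]
width: 0.016
finger_force: 30.0
```

```bash
python3 -c "
from h import *
st()"
```

```text
frame xy [0.0456 0.0006] 0.2461 170.1 F frame [-5.   2.4] 6.6
```

Now the last 22 mm, with a slight over-push against the stop.

>>> {"name": "apply_moves", "arguments": {"moves": [[[0,0.1,0,0,1],[0,0.2,0,0,1],[0,0.3,0,0,1],[0,0.36,0,0,1],[0,0.4,0,0,1],[0,0.43,0,0,1],[0,0.45,0,0,1],[0,0.45,0,0,1]]]}}

```text
time: 12.12
tool_pos: [0.5885, 0.2482, 0.2461]
ee_rot: [-3.141, 0.001, 2.969]
wrist_force: [-0.1, -4.2, 5.5]
width: 0.0161
finger_force: 30.0
```

```bash
python3 -c "
from h import *
st()"
```

```text
frame xy [0.0681 0.0003] 0.2461 170.11 F frame [-4.2 -0.7] 5.5
```

>>> {"name": "apply_moves", "arguments": {"moves": [[[0,0.03,0,0,1],[0,0.06,0,0,1],[0,0.06,0,0,1],[0,0.06,0,0,1]]]}}

```text
time: 12.62
tool_pos: [0.5888, 0.2495, 0.2463]
ee_rot: [-3.135, 0.0, 2.968]
wrist_force: [-4.3, -10.2, 8.6]
width: 0.0157
finger_force: 30.0
```

```bash
python3 -c "
from h import *
st(); snap('wrist','w3'); t=snap('top','t3'); d=load('side0'); d=snap('side','s3')
c=np.zeros((600,800,3),np.uint8); c[:400,:660]=cv2.resize(t['image'][150:250,135:300],(660,400),interpolation=cv2.INTER_CUBIC)[:,:,::-1]
c[400:600,:300]=cv2.resize(load('w3')['image'][180:380,300:600],(300,200))[:,:,::-1]
c[400:600,320:620]=cv2.resize(d['image'][270:420,150:300],(300,200))[:,:,::-1]
cv2.imwrite('pics/c3.png',c)"
```

```text
frame xy [0.0694 0.0003] 0.2463 170.06 F frame [-10.8   2.5] 8.6
```

View pics/c3.png

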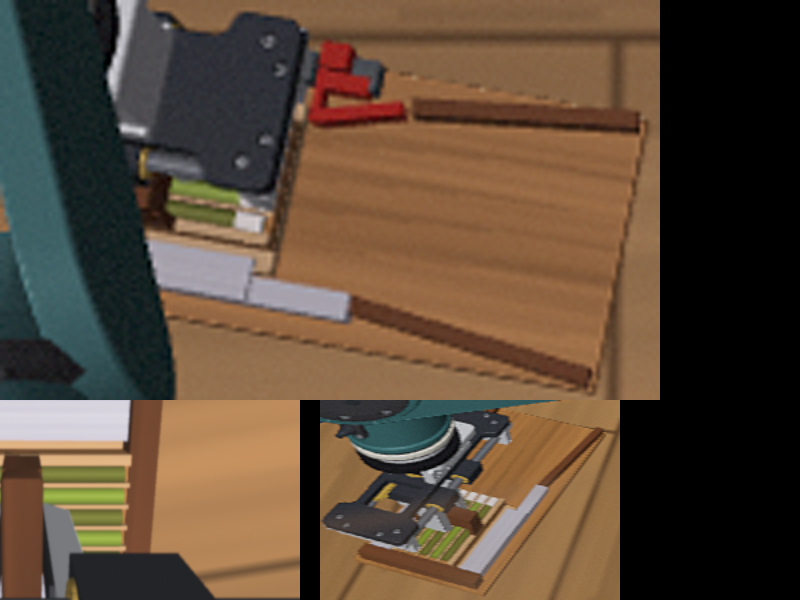

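The red catch is back at its rest place, (315,120) in the crop as before, and sits behind the mould, which is against the stop. I'll release and rise.

>>> {"name": "apply_moves", "arguments": {"moves": [[[0,-0.03,-0.02,0,1],[0,-0.03,-0.02,0,0.5],[0,-0.03,-0.02,0,0.5],[0,-0.03,-0.02,0,0.5],[0,-0.03,-0.02,0,0.5],[0,-0.03,-0.02,0,0.5]]]}}

```text
time: 13.52
tool_pos: [0.5885, 0.2501, 0.2461]
ee_rot: [3.141, -0.0, 2.97]
wrist_force: [-0.2, 0.0, -0.3]
width: 0.047
finger_force: 0.0
```

>>> {"name": "apply_moves", "arguments": {"moves": [[[0,0,-0.2,0,0.5],[0,0,-0.6,0,0.5],[0,0,-1.2,0,0.5],[0,0,-2,0,0.5],[0,-0.8,-2.6,0,0.5],[0,-1.8,-3,0,0.5],[0,-2.8,-3,0,0.5],[0,-3.8,-3,0,0.5],[0,-3.8,-3,0,0.5],[0,-3.8,-3,0,0.5]]]}}

```text
time: 14.78
tool_pos: [0.5559, 0.0628, 0.3977]
ee_rot: [3.14, 0.002, 2.969]
wrist_force: [0.0, 0.6, -0.0]
width: 0.0469
finger_force: 0.0
```

```bash
python3 -c "
from h import *
st(); t=snap('top','t4');w=snap('wrist','w4'); a=load('top0')
c=np.zeros((600,800,3),np.uint8); c[:400,:660]=cv2.resize(t['image'][150:250,135:300],(660,400),interpolation=cv2.INTER_CUBIC)[:,:,::-1]
c[400:600,:267]=cv2.resize(w['image'],(267,200))[:,:,::-1]
c[400:600,280:547]=cv2.resize(t['image'],(267,200))[:,:,::-1]
cv2.imwrite('pics/c4.png',c)"
```

```text
frame xy [-0.1201  0.0003] 0.3977 170.11 F frame [0.6 0.1] -0.0
```

View pics/c4.png

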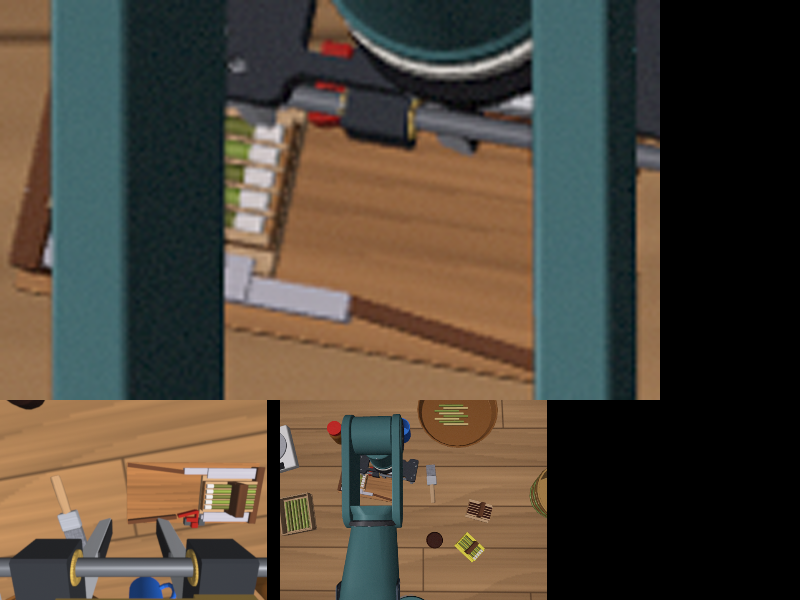

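The mould stays home under the lips with the catch behind it. The brush and empty mould are where they were, and the arm is clear.

```bash
python3 -c "
from bench import ticket
print(ticket.close_job())"
```

```text
the job is handed in; nothing more can be done
None
```

The full mould is fully home under the lips with the red catch sprung in behind it; I let go of it and handed the job in at about 15 s, with the empty mould and brush left in place (no verdict was returned).

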